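# Hang the sieve frame on its bayonet hooks and lock it

### The job

Hang the sieve frame in the sprung sieve stand: lower its two pins through the gaps between the bayonet hooks, then twist it clockwise (seen from above) under light pressure until both pins drop fully home into the locking notches, which you must find by feel. Be gentle with the sprung stand, leave the sieve locked and level there, and leave the other things on the bench alone.

Things in the scene. Friction and masses are not known exactly. Their poses are not given: they have to be found in the camera images.
- sieve_handle (a point): Grip centre of the loose sieve frame (0.12 kg), 62 mm above its underside, on its axis. The frame is an open steel pan, 68 mm diameter, 30 mm high, standing upright at first, with a black handle blade above it: 46 mm long (sieve x), 14 mm thick (sieve y), from 42 to 84 mm above the underside. z is up. Half a turn about z makes no difference.
- sieve_pins (a point): Point on the sieve's axis level with the underside of its two bayonet pins: 14 mm above the sieve's underside, 48 mm below sieve_handle. The pins are level round steel bars, 8 mm diameter, that stick out on both sides of the pan along the sieve's x (in line with the blade), their round ends 45 mm from the axis.
- sieve_stand: Fixed sieve stand; origin at the centre of the underside of its round grey foot (136 mm diameter, 10 mm thick). On three rubber mounts it carries a round deck with two aluminium bayonet hooks. The deck yields straight down like a spring, about 1.5 N per mm, for 12 mm, then is solid. Pushing or striking with over 14 N harms it. x points to one gap between the hooks, -x to the other.
- stand_seat (a point): Centre of the stand's seat ring, level with its ledge, 52 mm above the worktop unloaded (moves with the sprung deck); x points to one entry gap, -x to the other, z up. The pan goes through the ring (inner radius 37 mm); the pins slide on its level ledge, which runs all round but for two opposite notches. On the ledge sieve_pins is level with this point, home in the notches 6 mm lower.
- brass_weight: Loose bystander: small brass weight with a knob, 22 mm diameter, 26 mm high, origin under its centre. Not to be disturbed.
- pellet_press_die: Loose bystander: steel pellet die with a plunger, 49 mm diameter, 68 mm high, origin under its centre. Not to be disturbed.
- coin_cell_holder: Loose bystander: flat white round holder with a coin cell, 28 mm diameter, 10 mm high, origin under its centre. Not to be disturbed.
- entry_gap (a point): Middle of one entry gap, on the ledge, 41 mm from the axis along stand_seat's +x (the other is opposite). The gaps between the hooks are 16 mm wide. The hook arms overhang the ledge: undersides 13 mm, tops 18 mm above it, radius 37 to 56 mm. From the gaps the pins turn only clockwise seen from above (negative about z), below the arms, to a stop.
- hook_stop (a point): Point on the ledge, 41 mm from the axis, where a pin would meet the stop under the hook arm, 1.5 rad clockwise of the entry gap. Between gap and stop, 0.5 to 1.25 rad from the gap, lies the notch (13 mm wide, 6 mm deep; its twin opposite). Its exact place changes and is not told: with pins pressed lightly on the ledge, the deck springs up or the sieve sinks when they reach it.
Things that resemble listed ones, but are neither listed nor needed, are in the scene too. Of the things like the part that bears sieve_handle, leave any that is red; of the rest the larger one is meant.

How it is judged:
On the way, in this order (a step that is already met when the one before it is completed fails the run):
1. both pins have gone through the gaps down to the ledge, below the level of the hook arms (z of sieve_pins in the frame of stand_seat below 0.005 m and horizontal distance between sieve_pins and stand_seat below 0.006 m and angle between sieve_pins's own z axis and vertical below 0.12 rad), for 0.1 s.
2. both pins have dropped into the locking notches (z of sieve_pins in the frame of stand_seat below -0.004 m and horizontal distance between sieve_pins and stand_seat below 0.006 m and angle between sieve_pins's own z axis and vertical below 0.08 rad), for 0.2 s.
At the end, for the whole second after the job is handed in: The sieve is at rest, level within 0.06 rad, centred in the stand within 6 mm, both pins at least 4.5 mm below the ledge, in the locking notches (z of sieve_pins in the frame of stand_seat below -0.0045 m and horizontal distance between sieve_pins and stand_seat below 0.006 m and angle between sieve_pins's own z axis and vertical below 0.06 rad and linear speed of sieve below 0.02 m/s); the robot touches nothing.
It fails at once if the sieve presses or strikes the stand with more than 14 N (contact force between sieve and sieve_stand above 14 N).
It fails at once if the robot pushes the stand itself with more than 14 N (contact force between any of the fingers, the arm and sieve_stand above 14 N).
It fails at once if a bystander is moved more than 30 mm (distance of any of brass_weight, pellet_press_die, coin_cell_holder from where it was at the start of the episode above 0.03 m).
It also fails if it takes over 58 s, if anything falls off the work surface, if the arm or the gripper's body presses on something with over 40 N, if the wrist force passes 120 N, or if a joint passes its speed limit or range.

### The arm

A 6-joint arm with a two-finger parallel gripper is mounted at the origin on a cart in front of the work surface, level with it; the furniture and walls round the work are solid. World frame = base frame: x ahead of the robot, y to its left, z up, the work surface at z = 0. Lengths are in m, angles in rad, forces in N, time in s.
With the tool pointing down it reaches from about 0.35 to 0.975 m from the base axis. Payload 4.9 kg.
Tool frame: the origin (TCP) lies on the centre line of the jaws, within the pads' length; the fingertips stand 25 mm ahead of it and the grasp point (between the pads) lies 6 mm ahead of it; z points along the fingers, y is the line along which they close (so a half turn about z gives the same grasp; the last joint's range is limited). The gripper opens to 85 mm and grips with 20 to 120 N. Pads are 22 mm wide; open, the fingers measure 114 mm over their backs; the gripper's body (76 mm by 85 mm) begins 54 mm behind the grasp point. The pads swing forward as they close: fully open they stand 13 mm farther back than shut.
Start: joints at [-1.348, 0.053, 1.613, -0, 1.476, -0.119], TCP at [0.209, -0.589, 0.256] pointing down, gripper open.
Joint ranges: [-3.01, 3.01], [-1.01, 2.22], [0.06, 2.58], [-1.02, 4.17], [0.09, 2.62], [-3.14, 3.14]. Speed limits (rad/s): [2.57, 2.57, 3.14, 3.14, 3.14, 3.14].

### API

Orientations are given as a unit quaternion [w, x, y, z].
In Python, from plant import state, grab_frame, get_calibration, job gives the robot as it stands. The module is installed in compiled form; this text tells all that it offers.
- The arm moves only by the tool move_arm, never from a script. Its argument "targets" is a list that holds one entry, the list of rows, each a list of 5 numbers: the opening in per cent of the stroke, from 0 (shut) to 100 (fully open), then the shift along the tool's x, y, z as a fraction of full scale, then the turn about the tool's z as a fraction of full scale. A call has 1 to 5 rows; each row shifts and turns the commanded pose from where the row before left it, along the tool's axes as they then stand; what a row does not reach is not made up. Full scale, the value 1, is 0.6 m for a shift and 6 degrees for a turn. A row lasts 1/12 s, in which the tool goes at most 41.7 mm and 7.16 degrees, less where a joint would pass 70% of its speed; a pose out of reach is approached as far as the arm can. A call with a number of a shift or a turn outside -1 to 1 is refused whole. A call with a gripper value outside its range is refused whole. The fingers move at their own pace and stop on an object; the grip force is fixed at half the most. Time passes only in rows, so rows that do not move let the fingers close. It gives the time, the measured TCP pose, the force, the opening and the grip force at its end, in the units of the state.
- state(): the state, without advancing time (a new reading comes with each control period).
- grab_frame(name): name is "scene" or "side" or "wrist"; returns the picture (384x512x3 uint8, red, green, blue); there is no depth.
- get_calibration(name): a dict with "vertical_fov" (degrees; the focal length in pixels is half the picture's height over the tangent of half this angle, whatever the lens; pixels are square), "cx", "cy" (the principal point, pixels), "R" (3x3) and "t" (3): a world point X has camera coordinates R X + t. Camera axes: x right, y down, z forward; pixel columns grow to the right and rows downward; lengths in m; the calibration is good to about 2 mm. A picture is of the moment at which its call begins: read the wrist's pose just before it. get_calibration takes no time and is no camera call; for the wrist camera it gives the pose at the moment of the call.
- job.job_done(): hands the job in; it is judged then, once.
The state is a dict: "time": time; "joint_pos": joint angles; "joint_vel": joint speeds; "joint_efforts": joint torques, N m; "tool_pos": TCP position; "tool_rot": TCP orientation; "contact_force": force on the tool from outside, world axes, zero at the start; "ft_torque": the same for the moment, N m; "gripper_width": opening from 0.0 (shut) to 1.0 (fully open); "grasp_force": force on a finger pad.
Only numpy, scipy, OpenCV 4.12 (cv2) and the standard library are available. Lean on these libraries where they do the work, as an engineer would, in place of code of your own. Each camera call takes 0.05 s, during which the arm holds its last target. There are 200 camera calls.

## Working session

There is one attempt and no reset: what is moved stays moved. The work goes in short steps, Python scripts to look and compute and a tool call to move; the robot and the scene stay as the last step left them, time stands still between calls to the robot, and variables do not carry over. Pictures are saved under pics/ and viewed, at most 10 in all, crops included, and the job is handed in when it is done.

Besides the shell and the picture viewer there is one more tool, called after "Request:" as a command line: name --argument value ..., lists and objects as JSON in quotes. move_arm: Moves the arm, as the interface text tells. Shift numbers are shares of 0.6 m and turn numbers shares of 6 degrees, none past 1 either way. Its arguments: {"type":"object","properties":{"targets":{"type":"array"}},"required":["targets"]}

```bash
mkdir -p pics; cat > h.py <<'E'
import numpy as np, cv2
from plant import state, grab_frame, get_calibration, job
def ray(c,u,v):
    f=192/np.tan(np.radians(c["vertical_fov"])/2)
    R=np.array(c["R"]);t=np.array(c["t"])
    d=R.T@np.array([(u-c["cx"])/f,(v-c["cy"])/f,1]); return -R.T@t,d
def onz(c,u,v,z):
    o,d=ray(c,u,v); return o+d*(z-o[2])/d[2]
def proj(c,X):
    f=192/np.tan(np.radians(c["vertical_fov"])/2)
    p=np.array(c["R"])@np.array(X)+np.array(c["t"]); return c["cx"]+f*p[0]/p[2],c["cy"]+f*p[1]/p[2]
E
python3 - <<'E'
from h import *
for n in("scene","side","wrist"):
    c=get_calibration(n);print(n,{k:np.round(v,3).tolist() for k,v in c.items() if not isinstance(v,str)})
    cv2.imwrite(f"pics/{n}.png",grab_frame(n)[...,::-1])
a=np.hstack([cv2.imread("pics/scene.png"),cv2.imread("pics/side.png")])
print(state())
E
```

```text
scene {'vertical_fov': 53.697, 'cx': 252.876, 'cy': 185.313, 'R': [[-0.748, -0.663, 0.003], [-0.447, 0.501, -0.741], [0.49, -0.556, -0.671]], 't': [0.408, 0.283, 0.828]}
side {'vertical_fov': 51.122, 'cx': 250.557, 'cy': 199.89, 'R': [[-0.999, -0.051, 0.019], [-0.046, 0.605, -0.795], [0.029, -0.795, -0.606]], 't': [0.546, 0.06, 0.892]}
wrist {'vertical_fov': 59.684, 'cx': 260.465, 'cy': 194.354, 'R': [[0.335, -0.942, -0.002], [-0.905, -0.323, 0.276], [-0.261, -0.091, -0.961]], 't': [-0.626, -0.035, 0.378]}
{'time': 0.15, 'joint_pos': array([-1.34799192e+00,  5.32230922e-02,  1.61398798e+00,  1.67476048e-05,
        1.47600669e+00, -1.18988162e-01]), 'joint_vel': array([-0.00132764, -0.00119635, -0.00340155, -0.00070504, -0.00144478,
        0.00099812]), 'joint_efforts': array([ 7.86235014e-04, -3.94242954e+01, -3.70722377e+01, -1.61786543e-04,
        4.65129662e-03,  6.79158383e-07]), 'tool_pos': array([ 0.20939628, -0.58839979,  0.25532872]), 'tool_rot': array([-8.11895236e-04,  9.85432546e-01,  1.70064800e-01, -3.38350418e-05]), 'contact_force': array([-0.05983619,  0.29911417,  0.93067224]), 'ft_torque': array([-0.03432587, -0.02118992, -0.00702527]), 'grasp_force': 0.0, 'gripper_width': 0.998309430033518}
```

View pics/scene.png

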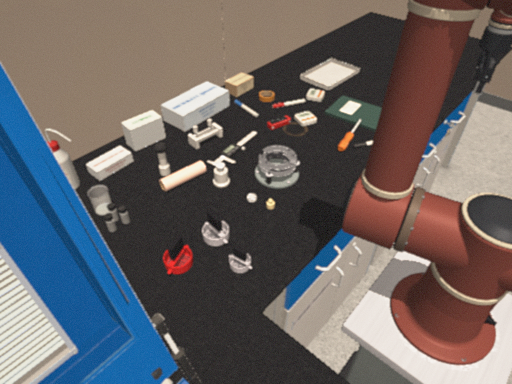

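View pics/side.png

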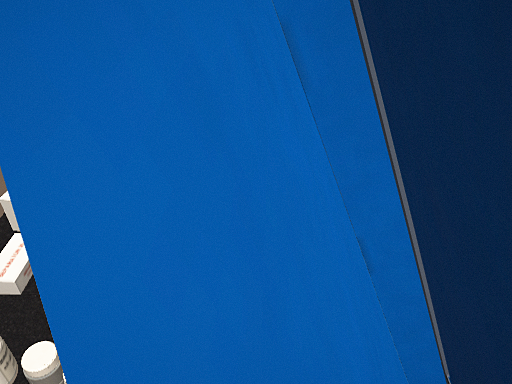

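The scene view shows the stand at about (278,167), the larger grey sieve at (215,233), a smaller grey one at (240,263) and a red one at (178,260). The side view is blocked by a blue door.

```bash
python3 - <<'E'
from h import *
c=get_calibration("scene")
for n,u,v,z in(("sieve",215,235,.015),("small",240,264,.01),("red",178,262,.015),("stand",278,160,.05),("foot",277,175,.005),("brass",270,204,.01),("coin",252,198,.005),("press?",221,176,.03),("door",150,310,.1)):
    print(n,onz(c,u,v,z).round(3))
im=cv2.imread("pics/scene.png");a=cv2.resize(im[130:290,150:310],(600,600),interpolation=cv2.INTER_CUBIC)
cv2.imwrite("pics/crop.png",a)
print(onz(get_calibration("wrist"),256,192,0))
E
```

```text
sieve [0.52  0.176 0.015]
small [0.413 0.197 0.01 ]
red [0.525 0.294 0.015]
stand [ 0.567 -0.138  0.05 ]
foot [ 0.556 -0.124  0.005]
brass [ 0.489 -0.009  0.01 ]
coin [0.546 0.003 0.005]
press? [0.66  0.013 0.03 ]
door [0.422 0.436 0.1  ]
[ 0.17654178 -0.59581207  0.        ]
```

View pics/crop.png

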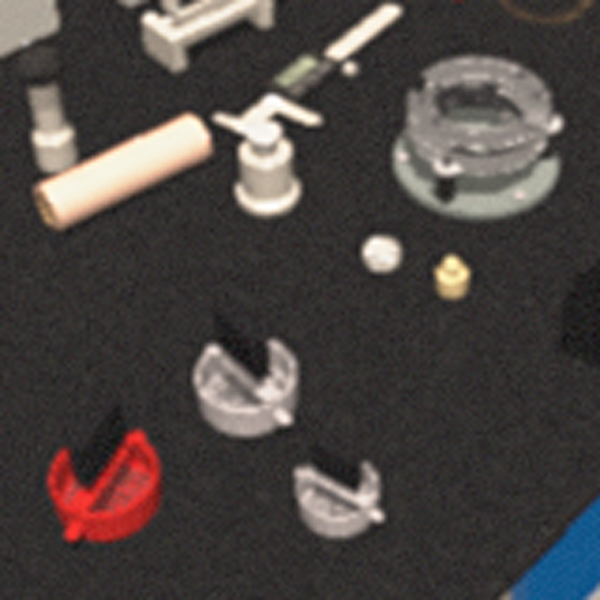

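Request:
move_arm --targets '[[[100,0.054,-0.035,0,0],[100,0.054,-0.035,0,0],[100,0.054,-0.035,0,0],[100,0.054,-0.035,0,0],[100,0.054,-0.035,0,0]]]'

```text
time: 0.57
tool_pos: [0.3275, -0.434, 0.2559]
tool_rot: [-0.0, 0.985, 0.17, -0.0]
contact_force: [0.3, 0.0, -0.5]
gripper_width: 1.003
grasp_force: 0.0
```

Request:
move_arm --targets '[[[100,0.054,-0.035,0,0],[100,0.054,-0.035,0,0],[100,0.054,-0.035,0,0],[100,0.054,-0.035,0,0],[100,0.054,-0.035,0,0]]]'

```text
time: 0.98
tool_pos: [0.445, -0.2806, 0.2561]
tool_rot: [-0.0, 0.985, 0.17, 0.0]
contact_force: [0.4, -0.4, -0.3]
gripper_width: 0.999
grasp_force: 0.0
```

Request:
move_arm --targets '[[[100,0.054,-0.035,0,0],[100,0.054,-0.035,0,0],[100,0.054,-0.035,0,0],[100,0.054,-0.035,0,0],[100,0,0,0,0]]]'

```text
time: 1.4
tool_pos: [0.5408, -0.1547, 0.2559]
tool_rot: [-0.001, 0.985, 0.173, 0.001]
contact_force: [-0.4, -0.7, -0.7]
gripper_width: 1.003
grasp_force: 0.0
```

```bash
python3 - <<'E'
from h import *
s=state();print(s["time"],s["tool_pos"],s["tool_rot"],s["joint_pos"])
c=get_calibration("wrist");im=grab_frame("wrist")
np.save("w1.npy",{"c":c,"im":im},allow_pickle=True)
cv2.imwrite("pics/w1.png",im[...,::-1])
print(-np.array(c["R"]).T@np.array(c["t"]))
E
```

```text
1.4 [ 0.54080685 -0.15474042  0.25594347] [-1.20146602e-03  9.84879180e-01  1.73237068e-01  6.89234952e-04] [-0.41223916 -0.09586007  1.75978084  0.00277628  1.47785363  0.81006793]
[ 0.60772385 -0.13231971  0.37272794]
```

View pics/w1.png

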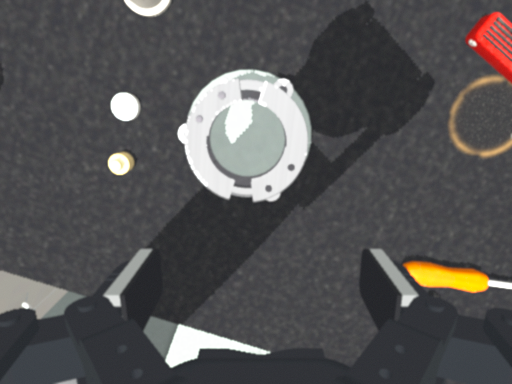

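```bash
python3 - <<'E'
from h import *
im=cv2.imread("pics/w1.png");a=cv2.resize(im[60:210,170:325],None,fx=4,fy=4,interpolation=cv2.INTER_CUBIC)
cv2.imwrite("pics/w1c.png",a)
E
```

```text
(no output)
```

View pics/w1c.png

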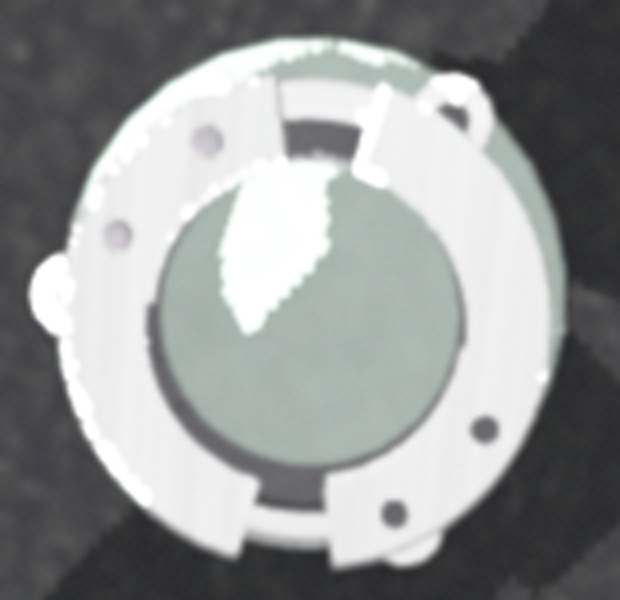

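```bash
cat > m.py <<'E'
from h import *
d=np.load("w1.npy",allow_pickle=True).item();c=d["c"]
P=lambda x,y,z=.070:onz(c,170+x/4,60+y/4,z)[:2]
a=[P(275,75),P(385,85),P(287,155),P(358,170),P(260,485),P(325,487),P(240,558),P(332,568)]
uo,ui,li,lo=[(a[i]+a[i+1])/2 for i in(0,2,4,6)]
print("widths",[np.linalg.norm(a[i]-a[i+1]).round(4) for i in(0,2,4,6)])
print(uo,ui,li,lo,(uo+lo)/2,(ui+li)/2,np.linalg.norm(uo-lo)/2,np.linalg.norm(ui-li)/2)
print("ang",[np.degrees(np.arctan2(*(p-q)[::-1])) for p,q in((uo,lo),(ui,li))])
s=get_calibration("scene")
p=onz(s,225.7,240.7,.018);q=onz(s,206.8,223.9,.018);print("sieve pins",p,q,(p+q)/2,np.degrees(np.arctan2(*(q-p)[1::-1])))
E
python3 m.py
```

```text
widths [np.float64(0.0236), np.float64(0.0158), np.float64(0.0151), np.float64(0.0219)]
[ 0.61963092 -0.12007391] [ 0.60303434 -0.12424675] [ 0.53232542 -0.14187068] [ 0.51410071 -0.14658112] [ 0.56686582 -0.13332752] [ 0.56767988 -0.13305872] 0.05440417509326466 0.036436088279981946
ang [np.float64(14.099924083478339), np.float64(13.995580471174526)]
sieve pins [0.48405717 0.1727704  0.018     ] [0.56115471 0.165407   0.018     ] [0.52260594 0.1690887  0.018     ] -5.455635602895382
```

The wrist view shows the stand ring centred at about (247,140) with its gaps at (252,90) and (242,190). That gives a centre near (0.567,-0.133) and a gap axis of 14°. Next I'm going over the sieve.

Request:
move_arm --targets '[[[100,0.0155,-0.0515,0,0],[100,0.0155,-0.0515,0,0],[100,0.0155,-0.0515,0,0],[100,0.0155,-0.0515,0,0],[100,0.0155,-0.0515,0,0]]]'

```text
time: 1.87
tool_pos: [0.5297, 0.0017, 0.256]
tool_rot: [0.0, 0.986, 0.169, -0.0]
contact_force: [1.1, -1.3, 0.8]
gripper_width: 1.001
grasp_force: 0.0
```

Request:
move_arm --targets '[[[100,0.0155,-0.0515,0,0],[100,0.0155,-0.0515,0,0],[100,0.0155,-0.0515,0,0],[100,0.0155,-0.0515,0,0],[100,0.0155,-0.0515,0,0]]]'

```text
time: 2.28
tool_pos: [0.5219, 0.1629, 0.2561]
tool_rot: [0.0, 0.986, 0.169, -0.0]
contact_force: [0.8, -0.4, -0.0]
gripper_width: 1.0
grasp_force: 0.0
```

Request:
move_arm --targets '[[[100,0,0,0,1],[100,0,0,0,1],[100,0,0,0,1],[100,0,0,0,1],[100,0,0,0,0]]]'

```text
time: 2.7
tool_pos: [0.5222, 0.1616, 0.256]
tool_rot: [0.0, 0.999, -0.04, -0.0]
contact_force: [0.4, 0.0, -0.5]
gripper_width: 0.999
grasp_force: 0.0
```

```bash
python3 - <<'E'
from h import *
s=state();print(s["time"],s["tool_pos"],s["tool_rot"],s["joint_pos"],s["contact_force"])
c=get_calibration("wrist");im=grab_frame("wrist")
np.save("w2.npy",{"c":c,"im":im},allow_pickle=True)
u,v=proj(c,[0.522,0.169,0.04]);u,v=int(u),int(v);print(u,v)
x0,y0=max(0,u-75),max(0,v-75);print(x0,y0)
cv2.imwrite("pics/w2c.png",cv2.resize(im[y0:y0+150,x0:x0+190,::-1],None,fx=4,fy=4,interpolation=cv2.INTER_CUBIC))
E
```

```text
2.7 [0.52223045 0.16160579 0.255965  ] [ 2.50790465e-04  9.99205646e-01 -3.98489352e-02 -2.76584222e-04] [ 1.64131971e-01 -1.34211309e-01  1.79495908e+00 -3.80637328e-04
  1.48148820e+00  1.81468135e+00] [ 0.40697355  0.03209716 -0.51886356]
251 171
176 96
```

View pics/w2c.png

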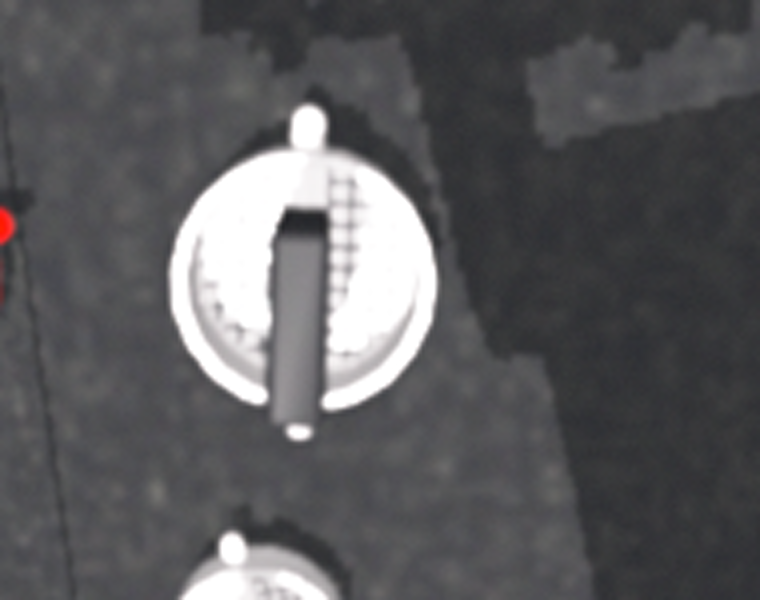

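The crop shows the sieve with its pins at (309,105) and (299,438), and the blade's top face from (300,237) to (296,420).

```bash
python3 - <<'E'
from h import *
c=np.load("w2.npy",allow_pickle=True).item()["c"]
P=lambda x,y,z:onz(c,176+x/4,96+y/4,z)[:2]
for n,p,q in(("blade",P(300,237,.084),P(296,420,.084)),("pins",P(309,104,.018),P(299,439,.018)),("rim LR",P(170,285,.03),P(438,285,.03))):
    print(n,p,q,(p+q)/2,np.linalg.norm(p-q),np.degrees(np.arctan2(*(p-q)[::-1])))
E
```

```text
blade [0.54621761 0.16668395] [0.50487398 0.17121141] [0.5255458  0.16894768] 0.04159077971019865 -6.2494454631419245
pins [0.56987409 0.16402068] [0.47906472 0.1745987 ] [0.52446941 0.16930969] 0.09142339141208441 -6.644216948034944
rim LR [0.52756743 0.20370908] [0.52201602 0.13418614] [0.52479173 0.16894761] 0.06974422791958418 85.43461539448887
```

Request:
move_arm --targets '[[[100,0.003,-0.0127,0,0.32],[100,0,0,0.065,0],[100,0,0,0.065,0],[100,0,0,0.065,0],[100,0,0,0.065,0]]]'

```text
time: 3.17
tool_pos: [0.5248, 0.1693, 0.0991]
tool_rot: [-0.0, 0.999, -0.054, 0.001]
contact_force: [0.2, 0.2, 0.3]
gripper_width: 1.003
grasp_force: 0.0
```

Request:
move_arm --targets '[[[100,0,0,0.045,0],[100,0,0,0,0],[0,0,0,0,0],[0,0,0,0,0],[0,0,0,0,0]]]'

```text
time: 3.58
tool_pos: [0.527, 0.1702, 0.0765]
tool_rot: [-0.001, 0.998, -0.055, 0.003]
contact_force: [0.2, -0.6, 0.9]
gripper_width: 0.604
grasp_force: 0.0
```

Request:
move_arm --targets '[[[0,0,0,0,0],[0,0,0,0,0],[0,0,0,0,0],[0,0,0,0,0],[0,0,0,0,0]]]'

```text
time: 4.0
tool_pos: [0.5257, 0.1702, 0.0748]
tool_rot: [-0.0, 0.998, -0.055, 0.001]
contact_force: [-1.1, 0.2, 6.4]
gripper_width: 0.159
grasp_force: 60.3
```

Request:
move_arm --targets '[[[0,0,0,0,0],[0,0,0,-0.02,0],[0,0,0,-0.04,0],[0,0,0,-0.06,0],[0,0,0,-0.06,0]]]'

```text
time: 4.42
tool_pos: [0.5231, 0.1697, 0.181]
tool_rot: [0.0, 0.998, -0.055, -0.002]
contact_force: [1.6, 0.2, -0.2]
gripper_width: 0.154
grasp_force: 59.2
```

```bash
python3 - <<'E'
from h import *
s=state();print(s["time"],s["tool_pos"],s["tool_rot"],s["contact_force"],s["gripper_width"],s["grasp_force"])
yaw=2*np.arctan2(s["tool_rot"][2],s["tool_rot"][1]);print(np.degrees(yaw))
ex=np.array([np.cos(yaw),np.sin(yaw)]);ey=np.array([np.sin(yaw),-np.cos(yaw)])
d=np.array([.567,-.133])-s["tool_pos"][:2];print(d@ex/.6,d@ey/.6)
E
```

```text
4.4167 [0.52308457 0.16969791 0.18099173] [ 4.86854245e-04  9.98470853e-01 -5.52361985e-02 -2.16362571e-03] [ 1.55746343  0.18039133 -0.1728501 ] 0.15357742041761643 59.19658005237579
-6.332840759739581
0.12839375183039053 0.4933446032569674
```

Request:
move_arm --targets '[[[0,0.012,0.0493,0,0],[0,0.016,0.0617,0,0],[0,0.016,0.0617,0,0],[0,0.016,0.0617,0,0],[0,0.016,0.0617,0,0]]]'

```text
time: 4.83
tool_pos: [0.5499, -0.0131, 0.1815]
tool_rot: [-0.0, 0.998, -0.055, -0.0]
contact_force: [0.6, -0.2, -0.5]
gripper_width: 0.151
grasp_force: 59.3
```

Request:
move_arm --targets '[[[0,0.016,0.0617,0,0],[0,0.016,0.0617,0,0],[0,0.012,0.045,0,0],[0,0.008,0.029,0,0],[0,0,0,0,-0.8]]]'

```text
time: 5.25
tool_pos: [0.5682, -0.1364, 0.1814]
tool_rot: [0.001, 1.0, -0.015, -0.0]
contact_force: [-0.8, 0.1, -1.1]
gripper_width: 0.159
grasp_force: 59.3
```

Request:
move_arm --targets '[[[0,0,0,0,-0.8],[0,0,0,0,-0.8],[0,0,0,0,-0.7],[0,0,0,0,-0.28],[0,0,0,0,0]]]'

```text
time: 5.67
tool_pos: [0.5679, -0.1327, 0.1812]
tool_rot: [-0.0, 0.993, 0.122, -0.0]
contact_force: [0.1, 0.7, -0.9]
gripper_width: 0.153
grasp_force: 59.4
```

```bash
python3 - <<'E'
from h import *
s=state();print(s["time"],s["tool_pos"],s["tool_rot"],s["contact_force"],s["gripper_width"],s["grasp_force"])
yaw=2*np.arctan2(s["tool_rot"][2],s["tool_rot"][1]);print(np.degrees(yaw))
c=get_calibration("wrist");im=grab_frame("wrist")
c2=get_calibration("scene");im2=grab_frame("scene")
np.save("w3.npy",{"c":c,"im":im,"c2":c2,"im2":im2,"s":s},allow_pickle=True)
a=im[40:240,130:380];a=cv2.resize(a,(400,320),interpolation=cv2.INTER_CUBIC)
u,v=map(int,proj(c2,[.567,-.133,.08]));print(u,v)
b=cv2.resize(im2[v-50:v+50,u-62:u+63],(400,320),interpolation=cv2.INTER_CUBIC)
cv2.imwrite("pics/w3.png",np.hstack([a,b])[...,::-1])
E
```

```text
5.6667 [ 0.56792488 -0.13269146  0.18116349] [-2.39515248e-04  9.92583467e-01  1.21564018e-01 -4.40048852e-04] [ 0.12462138  0.69760649 -0.85464931] 0.15319058626029325 59.378628730773926
13.964751973629363
277 152
```

View pics/w3.png

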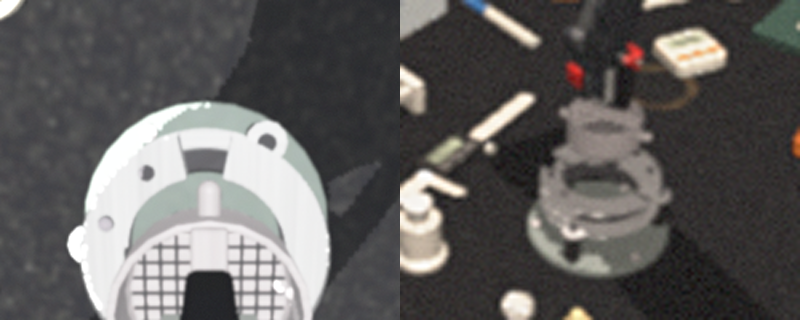

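Left, the wrist view shows the front pin at (207,183), lined up with the gap at (205,155). Right, the scene view shows the sieve level above the stand.

```bash
python3 - <<'E'
from h import *
d=np.load("w3.npy",allow_pickle=True).item();c=d["c"];P=lambda x,y,z:onz(c,130+x*.625,40+y*.625,z)[:2]
tip=P(207.5,180,.1244);mid=[P(205.5,136,.07),P(205.5,173,.07)]
a=np.radians(14);e=np.array([np.cos(a),np.sin(a)]);n=np.array([-e[1],e[0]])
for S in(d["s"]["tool_pos"][:2],np.array([.5673,-.1332])):
  for q in[tip]+mid: print(((q-S)@e).round(4),((q-S)@n).round(4))
for x in(180,186,231,225): print(x)
E
```

```text
0.0436 -0.001
0.0535 -0.0
0.038 0.0
0.0443 -0.0007
0.0542 0.0003
0.0387 0.0003
180
186
231
225
```

Request:
move_arm --targets '[[[0,0.0013,-0.0013,0.02,0],[0,0,0,0.02,0],[0,0,0,0.02,0],[0,0,0,0.01,0],[0,0,0,0,0]]]'

```text
time: 6.18
tool_pos: [0.5671, -0.1312, 0.1357]
tool_rot: [-0.001, 0.993, 0.121, -0.003]
contact_force: [0.1, 0.1, -1.4]
gripper_width: 0.153
grasp_force: 59.4
```

Request:
move_arm --targets '[[[0,0,0,0.004,0],[0,0,0,0.004,0],[0,0,0,0.004,0],[0,0,0,0.004,0],[0,0,0,0,0]]]'

```text
time: 6.6
tool_pos: [0.5689, -0.1318, 0.1295]
tool_rot: [-0.0, 0.993, 0.121, -0.0]
contact_force: [0.9, 0.9, -1.1]
gripper_width: 0.156
grasp_force: 59.3
```

Request:
move_arm --targets '[[[0,0,0,0.004,0],[0,0,0,0.004,0],[0,0,0,0.004,0],[0,0,0,0.003,0],[0,0,0,0,0]]]'

```text
time: 7.02
tool_pos: [0.5686, -0.1317, 0.12]
tool_rot: [-0.0, 0.993, 0.121, -0.0]
contact_force: [0.9, -0.1, -1.7]
gripper_width: 0.156
grasp_force: 59.4
```

Request:
move_arm --targets '[[[0,0,0,0.003,0],[0,0,0,0.003,0],[0,0,0,0.003,0],[0,0,0,0.002,0],[0,0,0,0,0]]]'

```text
time: 7.43
tool_pos: [0.5687, -0.1318, 0.1136]
tool_rot: [-0.0, 0.993, 0.121, -0.0]
contact_force: [-0.1, -0.4, -1.8]
gripper_width: 0.155
grasp_force: 59.3
```

Request:
move_arm --targets '[[[0,0,0,0.002,0],[0,0,0,0.001,0],[0,0,0,0.001,0],[0,0,0,0,0],[0,0,0,0,0]]]'

```text
time: 7.85
tool_pos: [0.5691, -0.1319, 0.1119]
tool_rot: [0.0, 0.993, 0.121, 0.0]
contact_force: [-0.5, 0.5, 0.8]
gripper_width: 0.153
grasp_force: 59.5
```

Request:
move_arm --targets '[[[0,0,0,0.0015,0],[0,0,0,0.001,0],[0,0,0,0,0],[0,0,0,0,0],[0,0,0,0,0]]]'

```text
time: 8.27
tool_pos: [0.5691, -0.1319, 0.1105]
tool_rot: [0.0, 0.993, 0.121, 0.0]
contact_force: [-0.3, 0.2, 1.1]
gripper_width: 0.153
grasp_force: 59.7
```

Request:
move_arm --targets '[[[0,0,0,0.001,0.5],[0,0,0,0,0.8],[0,0,0,0,0.8],[0,0,0,0,0.8],[0,0,0,0,0.6]]]'

```text
time: 8.68
tool_pos: [0.5695, -0.1318, 0.1102]
tool_rot: [-0.0, 0.998, -0.063, 0.001]
contact_force: [1.4, 0.4, 2.8]
gripper_width: 0.154
grasp_force: 59.9
```

Request:
move_arm --targets '[[[0,0,0,0,0],[0,0,0,0,0.2],[0,0,0,0,0.2],[0,0,0,0,0.2],[0,0,0,0,0]]]'

```text
time: 9.1
tool_pos: [0.5693, -0.1319, 0.1099]
tool_rot: [-0.0, 0.996, -0.093, 0.0]
contact_force: [0.1, -0.1, 3.1]
gripper_width: 0.156
grasp_force: 60.0
```

Request:
move_arm --targets '[[[0,0,0,0,0.3],[0,0,0,0,0.3],[0,0,0,0,0.3],[0,0,0,0,0.1],[0,0,0,0,0]]]'

```text
time: 9.52
tool_pos: [0.5691, -0.1318, 0.1097]
tool_rot: [-0.0, 0.989, -0.145, 0.0]
contact_force: [1.5, 1.0, 3.0]
gripper_width: 0.155
grasp_force: 60.0
```

Request:
move_arm --targets '[[[0,0,0,0,0.3],[0,0,0,0,0.3],[0,0,0,0,0.3],[0,0,0,0,0.1],[0,0,0,0,0]]]'

```text
time: 9.93
tool_pos: [0.569, -0.1319, 0.1097]
tool_rot: [-0.0, 0.981, -0.196, 0.0]
contact_force: [-0.3, 1.7, 3.3]
gripper_width: 0.154
grasp_force: 60.0
```

Request:
move_arm --targets '[[[0,0,0,0,0.25],[0,0,0,0,0.25],[0,0,0,0,0.2],[0,0,0,0,0],[0,0,0,0,0]]]'

```text
time: 10.35
tool_pos: [0.569, -0.1319, 0.1097]
tool_rot: [0.0, 0.973, -0.232, 0.0]
contact_force: [0.6, 0.9, 3.4]
gripper_width: 0.158
grasp_force: 60.0
```

Request:
move_arm --targets '[[[0,0,0,0,0.25],[0,0,0,0,0.25],[0,0,0,0,0.2],[0,0,0,0,0],[0,0,0,0,0]]]'

```text
time: 10.77
tool_pos: [0.569, -0.1319, 0.1096]
tool_rot: [0.0, 0.964, -0.267, 0.0]
contact_force: [0.6, 1.0, 3.2]
gripper_width: 0.155
grasp_force: 60.0
```

Request:
move_arm --targets '[[[0,0,0,0,0.25],[0,0,0,0,0.25],[0,0,0,0,0.2],[0,0,0,0,0],[0,0,0,0,0]]]'

```text
time: 11.18
tool_pos: [0.569, -0.1319, 0.1096]
tool_rot: [0.0, 0.953, -0.303, 0.0]
contact_force: [-0.1, 0.5, 2.3]
gripper_width: 0.159
grasp_force: 60.0
```

Request:
move_arm --targets '[[[0,0,0,0,0.2],[0,0,0,0,0.2],[0,0,0,0,0.1],[0,0,0,0,0],[0,0,0,0,0]]]'

```text
time: 11.6
tool_pos: [0.569, -0.1319, 0.1096]
tool_rot: [-0.0, 0.945, -0.328, 0.0]
contact_force: [1.4, 1.9, 3.9]
gripper_width: 0.155
grasp_force: 60.0
```

Request:
move_arm --targets '[[[0,0,0,0,0.2],[0,0,0,0,0.2],[0,0,0,0,0.2],[0,0,0,0,0],[0,0,0,0,0]]]'

```text
time: 12.02
tool_pos: [0.5682, -0.1325, 0.109]
tool_rot: [0.001, 0.934, -0.357, -0.001]
contact_force: [-0.7, -2.6, 0.6]
gripper_width: 0.157
grasp_force: 59.8
```

Request:
move_arm --targets '[[[0,0,0,0,0.15],[0,0,0,0,0],[0,0,0,0,0],[0,0,0,0,0],[0,0,0,0,0]]]'

```text
time: 12.43
tool_pos: [0.5686, -0.132, 0.1093]
tool_rot: [0.0, 0.931, -0.365, -0.0]
contact_force: [-1.6, -3.0, 1.1]
gripper_width: 0.157
grasp_force: 59.7
```

```bash
python3 -c "
from h import *
s=state();print(s['tool_pos'],s['tool_rot'],s['contact_force'],s['ft_torque'])"
```

```text
[ 0.56857598 -0.1320079   0.10932936] [ 3.11723416e-04  9.31191136e-01 -3.64530901e-01 -4.40221244e-04] [-1.62561531 -3.01042769  1.10257883] [-0.64003909  0.41220654 -0.13877565]
```

Request:
move_arm --targets '[[[0,0,0,0.001,0],[0,0,0,0.001,0],[0,0,0,0.001,0],[0,0,0,0,0],[0,0,0,0,0]]]'

```text
time: 12.85
tool_pos: [0.5688, -0.132, 0.1079]
tool_rot: [0.0, 0.931, -0.365, -0.0]
contact_force: [-3.8, -2.7, 2.5]
gripper_width: 0.156
grasp_force: 60.0
```

Request:
move_arm --targets '[[[0,0.0003,0.0015,0,0],[0,0.0002,0.0015,0,0],[0,0,0,0,0],[0,0,0,0,0],[0,0,0,0,0]]]'

```text
time: 13.27
tool_pos: [0.5682, -0.1334, 0.1078]
tool_rot: [-0.0, 0.931, -0.365, 0.0]
contact_force: [-0.7, -1.8, 0.6]
gripper_width: 0.154
grasp_force: 59.8
```

```bash
python3 -c "
from h import *
s=state();print(s['tool_pos'],s['tool_rot'],s['contact_force'],s['ft_torque'])"
```

```text
[ 0.56815775 -0.13339498  0.10776023] [-1.39953087e-04  9.31140266e-01 -3.64661089e-01  2.73577095e-04] [-0.703558   -1.81270699  0.57078718] [-0.41495223  0.1867332  -0.20962066]
```

Request:
move_arm --targets '[[[0,0,0,0,0.15],[0,0,0,0,0.15],[0,0,0,0,0],[0,0,0,0,0],[0,0,0,0,0]]]'

```text
time: 13.68
tool_pos: [0.5678, -0.133, 0.1074]
tool_rot: [-0.0, 0.925, -0.379, -0.0]
contact_force: [-0.0, 0.2, -1.1]
gripper_width: 0.154
grasp_force: 59.4
```

```bash
python3 -c "
from h import *
s=state();print(s['tool_pos'],s['tool_rot'],s['contact_force'],s['ft_torque'])"
```

```text
[ 0.5677665  -0.13299955  0.10737965] [-2.54191702e-04  9.25401887e-01 -3.78987016e-01 -3.53410813e-04] [-0.04895273  0.2204693  -1.1337841 ] [-0.02681343  0.00441815 -0.01209604]
```

Request:
move_arm --targets '[[[0,0,0,0.001,0],[0,0,0,0.001,0],[0,0,0,0.001,0],[0,0,0,0.001,0],[0,0,0,0,0]]]'

```text
time: 14.1
tool_pos: [0.568, -0.1333, 0.1055]
tool_rot: [-0.0, 0.925, -0.379, -0.0]
contact_force: [-0.9, 0.6, 0.0]
gripper_width: 0.155
grasp_force: 59.6
```

```bash
python3 -c "
from h import *
s=state();print(s['tool_pos'],s['tool_rot'],s['contact_force'],s['ft_torque'])"
```

```text
[ 0.56799391 -0.13328211  0.10548307] [-1.17949663e-04  9.25359417e-01 -3.79090929e-01 -4.56848985e-05] [-0.89052038  0.6091497   0.0486848 ] [0.03484506 0.09008132 0.04341069]
```

Request:
move_arm --targets '[[[0,0,0,0.001,0],[18,0,0,0,0],[22,0,0,0,0],[30,0,0,0,0],[45,0,0,0,0]]]'

```text
time: 14.52
tool_pos: [0.568, -0.1335, 0.1049]
tool_rot: [0.0, 0.925, -0.379, 0.0]
contact_force: [-1.2, -0.2, 0.4]
gripper_width: 0.424
grasp_force: 0.0
```

Request:
move_arm --targets '[[[60,0,0,0,0],[60,0,0,0,0],[60,0,0,0,0],[60,0,0,-0.01,0],[60,0,0,-0.02,0]]]'

```text
time: 14.93
tool_pos: [0.5668, -0.133, 0.1216]
tool_rot: [0.0, 0.925, -0.379, -0.002]
contact_force: [-0.6, 0.4, -0.4]
gripper_width: 0.6
grasp_force: 0.0
```

Request:
move_arm --targets '[[[60,0,0,-0.04,0],[60,0,0,-0.06,0],[60,0,0,-0.06,0],[60,0,0,-0.06,0],[60,0,0,0,0]]]'

```text
time: 15.35
tool_pos: [0.5717, -0.1347, 0.2665]
tool_rot: [-0.0, 0.925, -0.379, 0.009]
contact_force: [0.3, -1.3, 1.3]
gripper_width: 0.599
grasp_force: 0.0
```

```bash
python3 - <<'E'
from h import *
s=state();print(s["time"],s["tool_pos"],s["contact_force"])
c=get_calibration("wrist");im=grab_frame("wrist")
c2=get_calibration("scene");im2=grab_frame("scene")
np.save("w4.npy",{"c":c,"im":im},allow_pickle=True)
u,v=map(int,proj(c,[.5673,-.1332,.06]));y0,x0=max(0,v-75),max(0,u-75);print(x0,y0)
a=cv2.resize(im[y0:y0+150,x0:x0+150],(400,400),interpolation=cv2.INTER_CUBIC)
u,v=map(int,proj(c2,[.567,-.133,.06]))
b=cv2.resize(im2[v-45:v+45,u-45:u+45],(400,400),interpolation=cv2.INTER_CUBIC)
cv2.imwrite("pics/w4.png",np.hstack([a,b])[...,::-1])
E
```

```text
15.35 [ 0.57174957 -0.1347365   0.26647778] [ 0.29955689 -1.26341401  1.25548197]
188 106
```

View pics/w4.png

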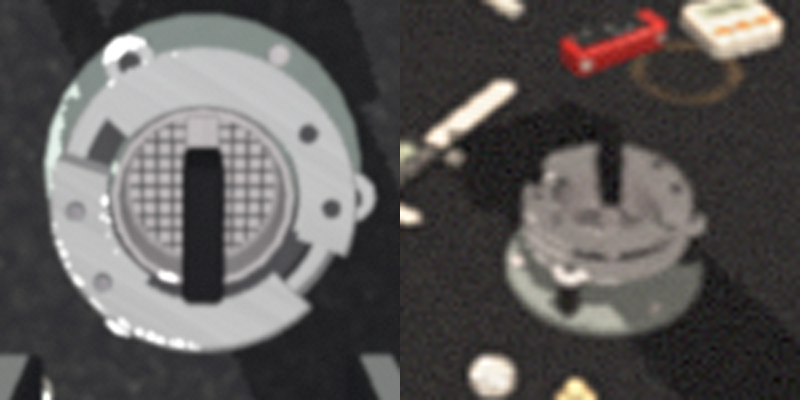

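The sieve sits concentric and level, with its pins under the arms and the gaps clear. The blade runs from (203,150) to (203,300) in the left view. The tool heights at ledge contact and at home give the 6 mm drop, so I'm handing in.

```bash
python3 -c "
from h import *
print(job.job_done())"
```

```text
the job is handed in; nothing more can be done
None
```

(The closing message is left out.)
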